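# Move the coolant strainer to the rinsing dock

## Robot

A 7-joint arm with a two-finger parallel gripper is mounted at the origin on the work surface. World frame = base frame: x ahead of the robot, y to its left, z up, the work surface at z = 0. Lengths are in m, angles in rad, forces in N, time in s.
With the tool pointing down it reaches from about 0.4 to 0.85 m from the base axis. Payload 10.4 kg.
Tool frame: the origin (TCP) lies between the finger pads; the fingertips stand 25 mm ahead of it and the grasp point (between the pads) lies 6 mm ahead of it (r.finger_overhang is the distance from the TCP to the fingertips, in m); z points along the fingers, y is the direction in which the jaws open and shut (so a half turn about z gives the same grasp; the last joint's range is limited). The gripper opens to 87 mm and grips with 3 to 60 N. Pads are 19 mm wide; open, the fingers measure 117 mm over their backs; the gripper's body (75 mm by 190 mm) begins 51 mm behind the grasp point.
Start: joints at [1.131, 0.332, -0.065, 1.46, 0.022, 1.35, -0.088], TCP at [0.253, -0.572, 0.248] pointing down, gripper open.
Joint ranges: [-2.6, 2.6], [-0.5, 2.12], [-1.47, 1.34], [0.16, 2.42], [-1.27, 4.41], [0.06, 2.06], [-2.6, 2.6]. Speed limits (rad/s): [2.22, 2.22, 2.79, 2.79, 3.14, 3.14, 3.14].

## Interface

Orientations are given as a unit quaternion [x, y, z, w].
In Python, from rig import r gives the robot as it stands.
- The arm moves only by the tool apply_moves, never from a script. Its argument "series" is a list of rows, each an object with "travel": the shift along the tool's x, y, z scaled (see below), a list of three; "dr": the turn, a rotation vector about the tool's x, y, z scaled (see below), a list of three; "jaw": the opening, from -1 (shut) to 1 (fully open). A call has 1 to 10 rows; each row shifts and turns the commanded pose from where the row before left it, along the tool's axes as they then stand; what a row does not reach is not made up. The controller multiplies each number of a shift by 800 mm and each number of a turn by 180 degrees. A row lasts 1/10 s, in which the tool goes at most 50 mm and 8.59 degrees, less where a joint would pass 70% of its speed; a pose out of reach is approached as far as the arm can. A call with a number of a shift or a turn outside -1 to 1 is refused whole. A call with a gripper value outside its range is refused whole. The fingers move at their own pace and stop on an object; "grip_force" is the grip in N (left out, the last holds). Time passes only in rows, so rows that do not move let the fingers close. It gives the time, the measured TCP pose, the force and the opening at its end, in the units of the state.
- r.read_state(): the state, without advancing time (a new reading comes with each control period).
- r.capture(name): name is "side" or "top"; returns a dict with "img" (420x560x3 uint8, red, green, blue), "z_map" (420x560 float32, m along the optical axis (not along the pixel's ray), 0 where there is no reading), "camera_matrix" (3x3 intrinsics, pixels), "k1" (the pictures are not rectified: a ray, as slopes to the right and down, at radius r is drawn at 1 + k1 r^2 times it, then the intrinsics apply), "camera_from_world" (4x4, takes a point from world to camera coordinates). Camera axes: x right, y up, looking along -z (the intrinsics and any distortion apply to the point x, -y, -z); pixel columns grow to the right and rows downward; lengths in m; the calibration is good to about 2 mm. A picture is of the moment at which its call begins.
- r.sign_off(): hands the job in, once; it reports no verdict.
Trained networks look in a picture, given as the dict that the camera call returned (one of the last four; its "shot" number tells which), for a name from the list of things; names that differ only in an ending like _2 or _b are one class to them, and where a whole thing is asked for, a point or a joint stands for the part that bears it (a point fixed in the world has none). Each returns a list of dicts, best first, with "confidence" (0 to 1); they miss things now and then, are a little off and sometimes report something else, mostly with a low value. They report only what shows in the picture. A call takes as long as a camera call. They do not tell look-alikes from the thing itself.
- r.recognise(picture, label): "at" ([column, row] in pixels, amid what is visible of it).
The state is a dict: "time_s": time; "joint_pos": joint angles; "joint_vel": joint speeds; "joint_efforts": joint torques, N m; "eef_pos": TCP position; "tool_rot": TCP orientation; "wrist_force": force on the tool from outside, world axes, zero at the start; "torque": the same for the moment, N m; "finger_gap": opening from 0.0 (shut) to 1.0 (fully open).
Only numpy, scipy, OpenCV 4.12 (cv2) and the standard library are available. Lean on these libraries where they do the work, as an engineer would, in place of code of your own. Each camera call takes 0.05 s, during which the arm holds its last target.

## Task

The lathe's coolant strainer cartridge is snapped into the manifold on the bench. Pinch its two sprung tabs together to free it, lift it out without wrenching the manifold, and press it gently down into the cup of the rinsing dock until it is fully home and held by both of its catches, then let go. Do not force it, and leave the chuck key, the oil bottle and the turned cups in their tray alone.

Things in the scene. Friction and masses are not known exactly. Their poses are not given: they have to be found in the camera images.
- cartridge: strainer cartridge, upright, grey plastic, 90 mm tall, 105 to 210 g. Origin: centre of its underside, z up. Foot 34 (x) by 38 (y) by 14 mm high; above it a core 30 (x) by 22 (y) mm up to 88 mm. A black sprung tab stands on its +y and on its -y side: plate 20 mm wide (x), 3 mm thick, z = 16 to 88 mm, outer faces at y = +-20 mm. Half a turn about z makes no difference
- pads (a point): point midway between the tabs' ribbed finger pads, 76 mm above the cartridge's underside. Each pad is 20 mm wide (x) and 26 mm high (13 mm above and below this point). They measure 44 mm across along y when free, 35 mm when pinched to the stops, and then they carry the cartridge
- barbs (a point): point midway between the tabs' two barbs, at the height of their flat tops, 34 mm above the cartridge's underside. They stick out to y = +-23.5 mm when free, +-19 mm when fully pinched. Their undersides slope, so they can also be snapped in
- tab_a (a joint): tab on the cartridge's +y side, m pushed inwards: 0 free, 0.0045 fully pinched (4 N to start, 8.5 N at the stop). It clears the catch ledge from about 0.0025
- tab_b (a joint): the same for the tab on the -y side
- manifold: coolant manifold, grey casting 76 by 76 by 58 mm, bolted down; flange 112 mm along x, copper pipe at its +x side. Origin: centre of its underside, z up. The cartridge stands in its well, underside at z = 14 mm, tabs towards +y and -y; ledges there hold the barbs. Well mouth 37 (x) by 42 mm (y). A sprung seat pushes the cartridge up with 8 N, dying away over 5 mm of lift
- dock: rinsing dock: dark steel frame 150 (x) by 116 (y) by 22 mm, bolted down, and in it an aluminium cup 76 by 76 mm with a well like the manifold's: mouth 37 (x) by 42 mm (y), 4 mm bevels, catch ledges at +y and -y. Origin: centre of the frame's underside, z up. The cup is set higher or lower in the frame, which is not measured: its rim is 70 mm above the origin, give or take 10 mm
- dock_latch (a point): where the cartridge's underside rests when caught, if the cup is at its middle setting: 26 mm above the dock's origin, 44 mm below the rim (true height +-10 mm with the cup). The sprung seat meets the underside 5 mm above that, pushes 8 N at that height and stops hard 5 mm below it at 15 N: press to 12-14 N, let the tabs spread, then let go. Over 25 N does damage
- chuck_key: steel T-shaped chuck key lying on the bench, 130 mm long, bar 84 mm, 22 mm thick; bystander
- oil_bottle: white plastic oil bottle, 54 mm diameter, 125 mm tall, standing; bystander
- turned_cup0: turned aluminium cup, 26 mm diameter, 20 mm tall, in a low brown tray 120 by 85 by 22 mm; bystander
- turned_cup1: a second such cup in the tray; bystander
Mind the look-alikes: they are no part of the job. Of the things that look like the dock, the middle-sized one is meant.

How it is judged:
On the way, in this order (a step that is already met when the one before it is completed fails the run):
1. both tabs are pinched in while the cartridge is still down in the manifold (value of joint each of tab_a, tab_b above 0.003 m and z of cartridge in the frame of manifold below 0.024 m and horizontal distance between cartridge and manifold below 0.006 m), for 0.1 s.
2. the cartridge is lifted clear out of the manifold (z of cartridge in the frame of manifold above 0.065 m), for 0.1 s.
At the end, for the whole second after the job is handed in: The cartridge is upright (0.1 rad) and at rest in the dock's cup, centred within 6 mm, underside at most 37.5 mm above the dock's origin, both tabs sprung out (in by less than 1.5 mm) and both barbs caught: held between seat and ledges, whose forces on it add up to over 11 N (about 14 when caught) (horizontal distance between cartridge and dock below 0.006 m and z of cartridge in the frame of dock below 0.0375 m and angle between cartridge's own z axis and vertical below 0.1 rad and value of joint each of tab_a, tab_b below 0.0015 m and linear speed of cartridge below 0.02 m/s and contact force between cartridge and dock above 11 N); the robot touches nothing.
It fails at once if the cartridge is pressed into the dock with more than 25 N (contact force between cartridge and dock above 25 N).
It fails at once if the manifold is wrenched: more than 40 N between the cartridge and the manifold (contact force between cartridge and manifold above 40 N).
It fails at once if the chuck key is moved by more than 15 mm (distance of chuck_key from where it was at the start of the episode above 0.015 m).
It fails at once if the oil bottle is moved by more than 15 mm (distance of oil_bottle from where it was at the start of the episode above 0.015 m).
It fails at once if a turned cup is moved by more than 15 mm (distance of any of turned_cup0, turned_cup1 from where it was at the start of the episode above 0.015 m).
It also fails if it takes over 48 s, if anything falls off the work surface, if the arm or the gripper's body presses on something with over 40 N, if the wrist force passes 120 N, or if a joint passes its speed limit or range.

## Working session

There is one attempt and no reset: what is moved stays moved. The work goes in short steps, Python scripts to look and compute and a tool call to move; the robot and the scene stay as the last step left them, time stands still between calls to the robot, and variables do not carry over. Pictures are saved under pics/ and viewed, and the job is handed in when it is done.

Besides the shell and the picture viewer there is one more tool, called as name([rows], argument=value, ...), one row to a line, values as JSON. apply_moves: Moves the arm, as the interface text tells. Shifts and turns lie within -1 to 1; 1 stands for 800 mm of shift or 180 degrees of turn. Its arguments: {"type":"object","properties":{"series":{"type":"array","items":{"type":"object","properties":{"travel":{"type":"array","items":{"type":"number"}},"dr":{"type":"array","items":{"type":"number"}},"jaw":{"type":"number"}}}},"grip_force":{"type":"number"}},"required":["series"]}

```bash
ls; mkdir -p pics; cat > h.py <<'E'
import numpy as np, cv2
from rig import r
from scipy.spatial.transform import Rotation as R
def save(img,name,f=1):
    im=cv2.cvtColor(img,cv2.COLOR_RGB2BGR)
    if f!=1: im=cv2.resize(im,None,fx=f,fy=f,interpolation=cv2.INTER_CUBIC)
    cv2.imwrite('pics/'+name,im)
def cloud(c):
    K=np.array(c['camera_matrix']);d=c['z_map'];h,w=d.shape
    u,v=np.meshgrid(np.arange(w),np.arange(h))
    xd=(u-K[0,2])/K[0,0]; yd=(v-K[1,2])/K[1,1]
    x,y=xd.copy(),yd.copy()
    for _ in range(15):
        s=1+c['k1']*(x*x+y*y); x=xd/s;y=yd/s
    P=np.stack([x*d,-y*d,-d,np.ones_like(d)],-1)
    W=P@np.linalg.inv(np.array(c['camera_from_world'])).T
    W=W[...,:3]; W[d<=0]=np.nan
    return W
def proj(c,p):
    q=np.array(c['camera_from_world'])@np.append(p,1); K=np.array(c['camera_matrix'])
    x,y=q[0]/-q[2],-q[1]/-q[2]; s=1+c['k1']*(x*x+y*y)
    return K[0,0]*x*s+K[0,2],K[1,1]*y*s+K[1,2]
E
python3 - <<'E'
from h import *
import pickle
for n in('top','side'):
    c=r.capture(n); save(c['img'],n+'0.png'); print(n,c['camera_matrix'],c['k1'],np.linalg.inv(c['camera_from_world'])[:3,3])
    for l in('cartridge','manifold','dock','chuck_key','oil_bottle','turned_cup0'):
        try: print(l,[(np.round(x['at']),round(x['confidence'],2)) for x in r.recognise(c,l)])
        except Exception as e: print(l,e)
    pickle.dump({k:c[k] for k in c},open(n+'0.pkl','wb'))
print(r.read_state())
E
```

```text
pics
top [[446.31916392   0.         282.77048675]
 [  0.         446.31916392 211.73795979]
 [  0.           0.           1.        ]] -0.03799785969194136 [ 0.38896649 -0.0516986   1.03597144]
cartridge [(array([182., 171.]), 0.64)]
manifold [(array([185., 175.]), 0.78)]
dock [(array([421., 203.]), 0.96), (array([420., 313.]), 0.77), (array([333., 192.]), 0.66)]
chuck_key [(array([268., 225.]), 0.95)]
oil_bottle [(array([349., 117.]), 0.65)]
turned_cup0 [(array([253., 140.]), 0.65), (array([272., 155.]), 0.47), (array([187., 179.]), 0.42), (array([184., 168.]), 0.4)]
side [[441.18506265   0.         273.64294522]
 [  0.         441.18506265 210.08652581]
 [  0.           0.           1.        ]] -0.03827564049601031 [0.24334959 0.73968905 0.85074254]
cartridge [(array([212., 259.]), 0.82)]
manifold [(array([216., 281.]), 0.87)]
dock [(array([280., 195.]), 0.9), (array([305., 160.]), 0.82), (array([383., 177.]), 0.76)]
chuck_key [(array([291., 242.]), 0.75)]
oil_bottle [(array([228., 166.]), 0.8)]
turned_cup0 [(array([230., 217.]), 0.59)]
{'time_s': 0.7, 'joint_pos': array([ 1.13140727,  0.33219447, -0.06467954,  1.46006059,  0.02154955,
        1.34991155, -0.08845832]), 'joint_vel': array([ 2.36649115e-05, -7.98606429e-04,  1.71822191e-03,  1.78423695e-03,
       -1.38613838e-05, -1.77508431e-03, -9.87228809e-05]), 'joint_efforts': array([-8.27718613e-04, -6.22905064e+01,  2.39908404e-02, -3.90072262e+01,
       -6.11417438e-02,  3.18282726e-02,  3.23511586e-05]), 'eef_pos': array([ 0.25304999, -0.57151602,  0.24759775]), 'tool_rot': array([9.78362911e-01, 2.06896134e-01, 4.32608692e-05, 4.98672474e-05]), 'wrist_force': array([ 0.05076119, -0.68316569, -0.61666784]), 'torque': array([0.03494242, 0.00277798, 0.00023961]), 'finger_gap': 1.0037147005753164}
```

View pics/top0.png

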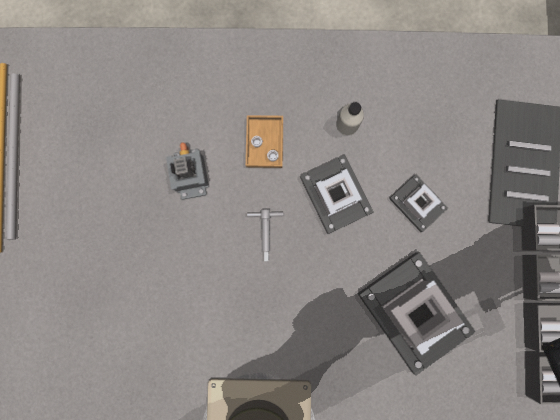

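View pics/side0.png

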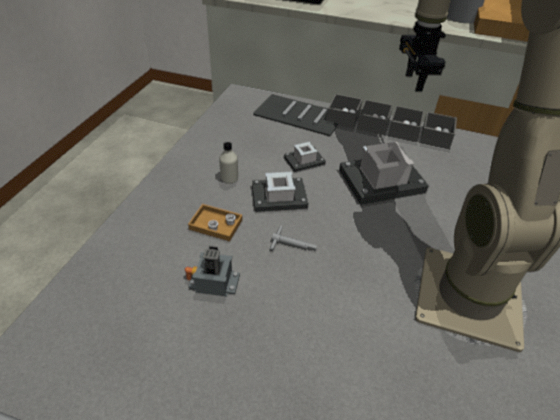

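The top picture shows three dock-like things, small at (420,203), middle at (337,193) and large at (418,313). The manifold with the cartridge is at (184,170). The (337,193) one should be the middle-sized one, so I'll check it against 150 × 116 mm, enlarge it and measure.

```bash
python3 - <<'E'
from h import *
import pickle
c=pickle.load(open('top0.pkl','rb')); W=cloud(c)
def rect(mask,name):
    P=W[mask][:,:2].astype(np.float32); (cx,cy),(w,h),a=cv2.minAreaRect(P); print(name,np.round([cx,cy,w,h,a],4),len(P), 'z',np.round(np.nanpercentile(W[mask][:,2],[5,50,95]),4))
print('table z',np.nanmedian(W[300:330,100:200,2]))
for n,(u,v,s) in {'small':(420,203,35),'mid':(337,193,45),'big':(418,313,70),'man':(185,172,32)}.items():
    m=np.zeros(W.shape[:2],bool); m[v-s:v+s,u-s:u+s]=1
    Z=np.nan_to_num(W[...,2])
    for lo,hi in((.008,.03),(.03,.052),(.052,.09),(.09,.12)):
        mm=m&(Z>lo)&(Z<hi)
        n_,lab,st,_=cv2.connectedComponentsWithStats(mm.astype(np.uint8))
        if n_<2: continue
        k=1+np.argmax(st[1:,4]); 
        if st[k,4]>8: rect(lab==k,n+f' {lo}-{hi}')
save(np.hstack([cv2.resize(c['img'][150:240,290:380],(390,390)),cv2.resize(c['img'][125:215,140:230],(390,390))]),'crop.png')
s=pickle.load(open('side0.pkl','rb'))
save(np.hstack([cv2.resize(s['img'][160:225,240:325],(395,300)),cv2.resize(s['img'][235:305,170:260],(390,300))]),'crops.png')
E
```

```text
table z -0.0002361415964429181
small 0.008-0.03 [ 0.5204 -0.3611  0.1091  0.086  43.1789] 1035 z [0.0117 0.016  0.0204]
small 0.03-0.052 [ 0.5201 -0.3609  0.0554  0.0563 42.8813] 433 z [0.0344 0.0495 0.0516]
small 0.052-0.09 [ 4.88700e-01 -3.58700e-01  4.80000e-03  9.70000e-03  4.39867e+01] 9 z [0.0521 0.0529 0.0539]
mid 0.008-0.03 [ 0.5376 -0.1685  0.1503  0.1173 26.2821] 2042 z [0.018  0.0218 0.0253]
mid 0.03-0.052 [ 5.20400e-01 -1.34500e-01  6.95000e-02  1.60000e-03  2.71014e+01] 41 z [0.0314 0.0414 0.0514]
mid 0.052-0.09 [ 0.5374 -0.1685  0.0757  0.0775 26.4667] 838 z [0.0568 0.0605 0.0636]
big 0.008-0.03 [ 3.20400e-01 -3.17300e-01  2.15000e-02  1.20100e-01  3.43642e+01] 187 z [0.0197 0.0236 0.0297]
big 0.03-0.052 [ 0.2709 -0.3496  0.2165  0.1678 35.3151] 3491 z [0.0303 0.0323 0.0375]
big 0.052-0.09 [ 2.79300e-01 -3.13800e-01  7.45000e-02  1.47900e-01  7.70614e+01] 293 z [0.0541 0.0695 0.088 ]
big 0.09-0.12 [ 0.2703 -0.3499  0.1106  0.1108 35.5934] 2044 z [0.0951 0.1007 0.1037]
man 0.008-0.03 [ 0.5604  0.1513  0.0563  0.1062 54.9112] 280 z [0.0084 0.0112 0.025 ]
man 0.03-0.052 [0.6335 0.1821 0.0295 0.0191 1.5426] 83 z [0.0342 0.0385 0.0428]
man 0.052-0.09 [ 0.5807  0.1734  0.0772  0.0753 12.586 ] 773 z [0.0541 0.0577 0.0788]
man 0.09-0.12 [ 0.5797  0.1775  0.0341  0.0332 10.138 ] 217 z [0.0981 0.1013 0.1043]
```

View pics/crop.png

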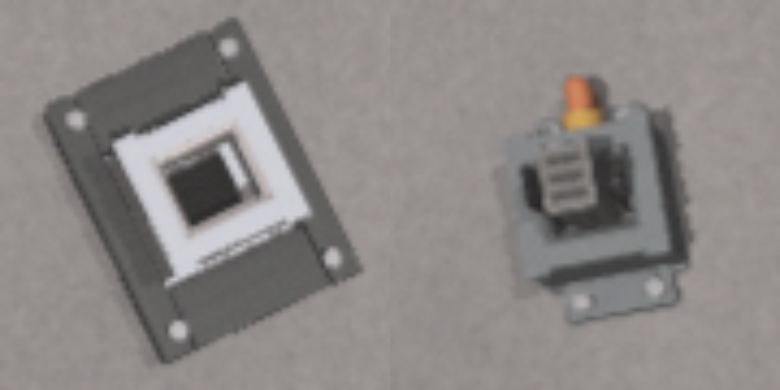

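View pics/crops.png

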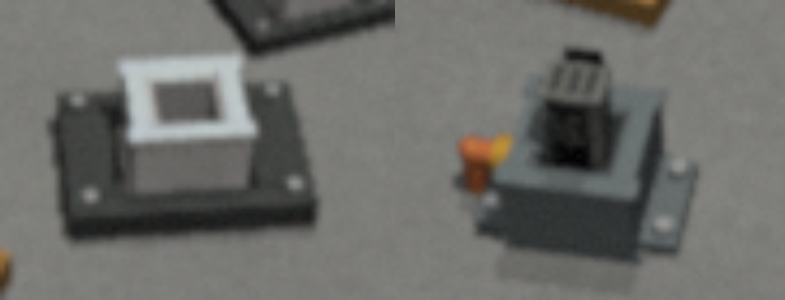

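The enlarged crop shows (337,193) with a 150 × 117 mm frame and a 76–77 mm cup, so that is the dock. The small one measures 109 × 86 mm and the large one 216 × 168 mm. The cup's rim is about 61 mm above the table, so it's set low. Next I'll refine the cartridge and manifold positions.

```bash
python3 - <<'E'
from h import *
import pickle
for n in('top','side'):
    c=pickle.load(open(n+'0.pkl','rb')); W=cloud(c); Z=np.nan_to_num(W[...,2])
    print(n)
    def near(x,y,rad): return np.hypot(W[...,0]-x,W[...,1]-y)<rad
    for lo,hi,cx,cy,rr,nm in((.099,.108,.58,.175,.04,'cart top'),(.054,.062,.58,.175,.06,'man rim'),(.056,.066,.5375,-.1685,.06,'dock rim'),(.016,.026,.5375,-.1685,.11,'frame')):
        m=near(cx,cy,rr)&(Z>lo)&(Z<hi); P=W[m]
        (a,b),(w,h),an=cv2.minAreaRect(P[:,:2].astype(np.float32)); print(nm,len(P),np.round([a,b,w,h,an],4),'med',np.round(np.median(P,0),4))
    m=near(.58,.175,.03)&(Z>.099)
    th=np.radians(12.3); ex=np.array([np.cos(th),np.sin(th)]);ey=np.array([-ex[1],ex[0]])
    q=(W[m][:,:2]-[.58,.175]); col=c['img'][m].mean(1)
    print('u rng',np.round(np.percentile(q@ex,[1,50,99])*1e3,1),'v',np.round(np.percentile(q@ey,[1,50,99])*1e3,1))
    # along-z profile histogram
    P=W[near(.5375,-.1685,.06)&(Z>.05)]; hgt,e=np.histogram(P[:,2],bins=np.arange(.052,.07,.001)); print('rim hist',dict(zip(np.round(e[:-1]*1e3).astype(int).tolist(),hgt.tolist())))
    P=W[near(.58,.175,.06)&(Z>.05)&(Z<.07)]; hgt,e=np.histogram(P[:,2],bins=np.arange(.052,.07,.001)); print('man hist',dict(zip(np.round(e[:-1]*1e3).astype(int).tolist(),hgt.tolist())))
    # overlay predicted
    img=c['img'].copy()
    img=cv2.resize(img,None,fx=6,fy=6,interpolation=cv2.INTER_CUBIC)
    def poly(o,th,dx,dy,z,col):
        ex=np.array([np.cos(th),np.sin(th)]);ey=np.array([-ex[1],ex[0]])
        pts=[proj(c,np.append(np.array(o)+sx*dx*ex+sy*dy*ey,z)) for sx,sy in((1,1),(1,-1),(-1,-1),(-1,1))]
        cv2.polylines(img,[np.round((np.array(pts)+.5)*6).astype(int)],True,col,1)
    o=(.580,.1745)
    poly(o,th,.038,.038,.058,(0,255,0)); poly(o,th,.0185,.021,.058,(255,255,0)); poly(o,th,.015,.011,.102,(255,0,0)); poly(o,th,.010,.020,.102,(0,255,255))
    d=(.5375,-.1685);td=np.radians(26.4)
    poly(d,td,.038,.038,.061,(0,255,0)); poly(d,td,.0185,.021,.057,(255,255,0)); poly(d,td,.075,.058,.022,(255,0,0))
    a=np.array(proj(c,[.58,.1745,.07]));b=np.array(proj(c,[.5375,-.1685,.04]))
    cr=[img[int(6*p[1])-s:int(6*p[1])+s,int(6*p[0])-s:int(6*p[0])+s] for p,s in((a,190),(b,260))]
    save(np.hstack([cv2.resize(x,(395,395)) for x in cr]),f'ov_{n}.png')
E
```

```text
top
cart top 214 [ 0.5804  0.1731  0.034   0.0423 11.1144] med [0.5803 0.1734 0.1016]
man rim 649 [ 0.5804  0.1734  0.0768  0.0752 12.4829] med [0.5722 0.1655 0.0576]
dock rim 813 [ 0.5374 -0.1685  0.0757  0.0775 26.4667] med [ 0.5374 -0.1685  0.0605]
frame 2126 [ 0.5376 -0.1686  0.1502  0.1171 26.225 ] med [ 0.5342 -0.1658  0.0218]
u rng [-16.4  -0.4  16.2] v [-22.3  -1.8  18.5]
rim hist {52: 1, 53: 3, 54: 5, 55: 15, 56: 24, 57: 54, 58: 86, 59: 136, 60: 188, 61: 142, 62: 103, 63: 61, 64: 15, 65: 4, 66: 1, 67: 0, 68: 0, 69: 0}
man hist {52: 10, 53: 28, 54: 40, 55: 77, 56: 111, 57: 158, 58: 123, 59: 89, 60: 34, 61: 17, 62: 8, 63: 3, 64: 3, 65: 2, 66: 2, 67: 2, 68: 1, 69: 4}
side
cart top 182 [ 0.5806  0.1749  0.0348  0.0453 12.9082] med [0.5796 0.1757 0.1013]
man rim 515 [ 0.5804  0.1748  0.0768  0.0773 12.6633] med [0.5707 0.1894 0.0578]
dock rim 360 [ 0.5378 -0.1687  0.0759  0.0839 26.2879] med [ 0.5363 -0.1654  0.06  ]
frame 896 [ 0.5375 -0.1671  0.1498  0.1208 25.9782] med [ 0.53   -0.1483  0.0213]
u rng [-16.5  -0.3  17.2] v [-21.6   0.9  22. ]
rim hist {52: 10, 53: 10, 54: 15, 55: 19, 56: 29, 57: 38, 58: 46, 59: 67, 60: 74, 61: 63, 62: 30, 63: 10, 64: 3, 65: 0, 66: 0, 67: 0, 68: 0, 69: 0}
man hist {52: 15, 53: 26, 54: 33, 55: 47, 56: 81, 57: 120, 58: 100, 59: 69, 60: 43, 61: 22, 62: 4, 63: 6, 64: 3, 65: 6, 66: 3, 67: 1, 68: 7, 69: 4}
```

View pics/ov_top.png

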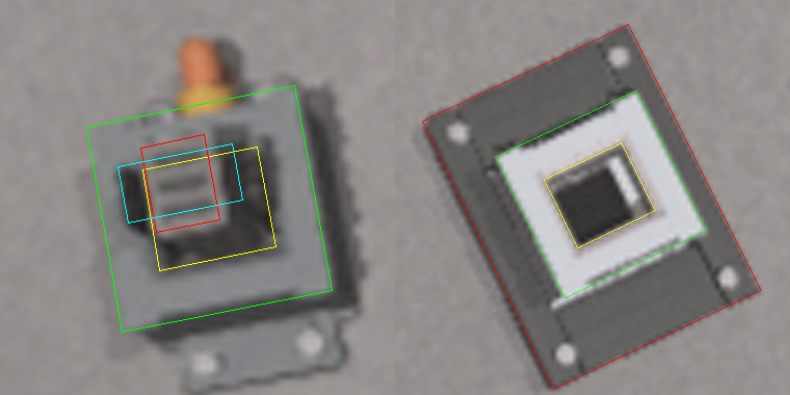

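View pics/ov_side.png

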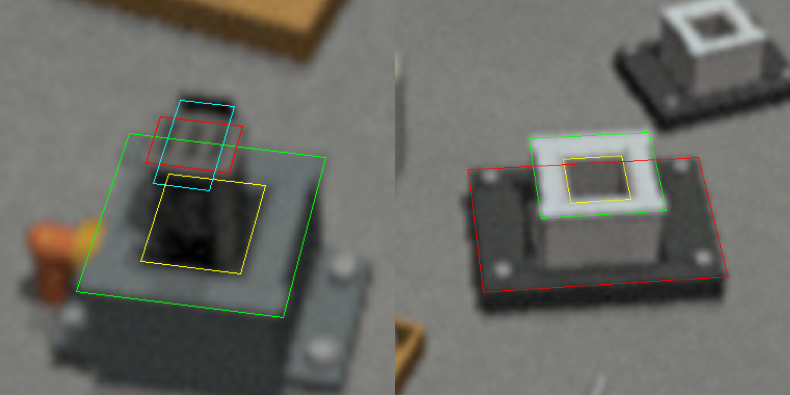

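Overlays on both cameras agree to about a pixel: manifold at (0.5805, 0.174), yaw 12.5°; dock at (0.5375, −0.1685), yaw 26.3°. The matching yaws are close to the tool's current 23.9°. I'll work out the first leg.

```bash
cat >> h.py <<'E'
def plan(p,yaw,quiet=False):
    s=r.read_state(); q=R.from_quat(s['tool_rot']); y=np.radians(yaw)
    T=R.from_matrix(np.array([[np.cos(y),np.sin(y),0],[np.sin(y),-np.cos(y),0],[0,0,-1.]]))
    rv=(q.inv()*T).as_rotvec()
    print('t',s['time_s'],'pos',np.round(s['eef_pos'],4),'F',np.round(s['wrist_force'],2),'gap mm',round(s['finger_gap']*87,2))
    d=np.array(p)-s['eef_pos']
    print('dr total scaled',np.round(rv/np.pi,4),' shift in target axes scaled',np.round(T.inv().apply(d)/.8,4),' now axes',np.round(q.inv().apply(d)/.8,4),'mm',np.round(d*1e3,1))
E
python3 -c "
from h import *
plan([.5805,.174,.248],12.5)"
```

```text
t 0.7 pos [ 0.253  -0.5715  0.2476] F [ 0.05 -0.68 -0.62] gap mm 87.32
dr total scaled [ 0.     -0.      0.0632]  shift in target axes scaled [ 6.013e-01 -8.212e-01 -5.000e-04]  now axes [ 7.515e-01 -6.864e-01 -5.000e-04] mm [3.275e+02 7.455e+02 4.000e-01]
```

apply_moves([
  {"travel": [0, 0, 0], "dr": [0, 0, 0.0316], "jaw": 1},
  {"travel": [0, 0, 0], "dr": [0, 0, 0.0316], "jaw": 1},
  {"travel": [0.035, -0.048, 0], "dr": [0, 0, 0], "jaw": 1},
  {"travel": [0.035, -0.048, 0], "dr": [0, 0, 0], "jaw": 1},
  {"travel": [0.035, -0.048, 0], "dr": [0, 0, 0], "jaw": 1},
  {"travel": [0.035, -0.048, 0], "dr": [0, 0, 0], "jaw": 1},
  {"travel": [0.035, -0.048, 0], "dr": [0, 0, 0], "jaw": 1},
  {"travel": [0.035, -0.048, 0], "dr": [0, 0, 0], "jaw": 1},
  {"travel": [0.035, -0.048, 0], "dr": [0, 0, 0], "jaw": 1},
  {"travel": [0.035, -0.048, 0], "dr": [0, 0, 0], "jaw": 1},
])

```text
time_s: 1.7
eef_pos: [0.4057, -0.2213, 0.2479]
tool_rot: [0.994, 0.109, 0.0, 0.0]
wrist_force: [0.7, -1.4, -0.0]
finger_gap: 0.997
```

apply_moves([
  {"travel": [0.035, -0.048, 0], "dr": [0, 0, 0], "jaw": 1},
  {"travel": [0.035, -0.048, 0], "dr": [0, 0, 0], "jaw": 1},
  {"travel": [0.035, -0.048, 0], "dr": [0, 0, 0], "jaw": 1},
  {"travel": [0.035, -0.048, 0], "dr": [0, 0, 0], "jaw": 1},
  {"travel": [0.035, -0.048, 0], "dr": [0, 0, 0], "jaw": 1},
  {"travel": [0.035, -0.048, 0], "dr": [0, 0, 0], "jaw": 1},
  {"travel": [0.035, -0.048, 0], "dr": [0, 0, 0], "jaw": 1},
  {"travel": [0, 0, 0], "dr": [0, 0, 0], "jaw": 1},
  {"travel": [0, 0, 0], "dr": [0, 0, 0], "jaw": 1},
])

```text
time_s: 2.6
eef_pos: [0.5383, 0.0829, 0.2473]
tool_rot: [0.994, 0.11, -0.0, -0.0]
wrist_force: [-0.3, -0.9, -0.3]
finger_gap: 0.997
```

```bash
python3 -c "
from h import *
plan([.5805,.174,.096],12.5)"
```

```text
t 2.6 pos [0.5383 0.0829 0.2473] F [-0.35 -0.89 -0.29] gap mm 86.72
dr total scaled [-0.0002  0.0001  0.0008]  shift in target axes scaled [ 0.0761 -0.0998  0.1891]  now axes [ 0.0764 -0.0995  0.1891] mm [  42.2   91.1 -151.3]
```

apply_moves([
  {"travel": [0.038, -0.048, 0], "dr": [0, 0, 0.0008], "jaw": 1},
  {"travel": [0.038, -0.048, 0], "dr": [0, 0, 0], "jaw": 1},
  {"travel": [0, -0.004, 0.05], "dr": [0, 0, 0], "jaw": 1},
  {"travel": [0, 0, 0.05], "dr": [0, 0, 0], "jaw": 1},
  {"travel": [0, 0, 0], "dr": [0, 0, 0], "jaw": 1},
  {"travel": [0, 0, 0], "dr": [0, 0, 0], "jaw": 1},
])

```text
time_s: 3.2
eef_pos: [0.5807, 0.1714, 0.1683]
tool_rot: [0.994, 0.107, -0.0, 0.0]
wrist_force: [1.0, -0.2, 0.3]
finger_gap: 1.001
```

```bash
python3 - <<'E'
from h import *
plan([.5805,.174,.096],12.5)
for n in('top','side'):
    c=r.capture(n); u,v=proj(c,[.58,.174,.1]); u=int(u);v=int(v)
    save(cv2.resize(c['img'][v-50:v+50,u-50:u+50],(400,400),interpolation=cv2.INTER_CUBIC),f'app_{n}.png')
a=cv2.imread('pics/app_top.png');b=cv2.imread('pics/app_side.png');cv2.imwrite('pics/app.png',np.hstack([a,b]))
E
```

```text
t 3.2 pos [0.5807 0.1714 0.1683] F [ 1.   -0.22  0.28] gap mm 87.05
dr total scaled [ 0.0003  0.0002 -0.0014]  shift in target axes scaled [ 0.0004 -0.0032  0.0904]  now axes [ 0.0005 -0.0033  0.0904] mm [ -0.2   2.6 -72.3]
```

View pics/app.png

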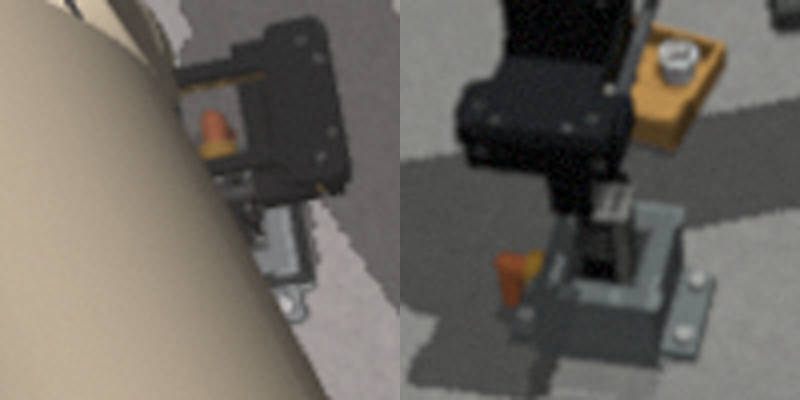

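```bash
python3 - <<'E'
from h import *
c=r.capture('side'); s=r.read_state(); q=R.from_quat(s['tool_rot'])
for sg in(1,-1):
    for zz in(.025,-.03): print(sg,zz,np.round(proj(c,s['eef_pos']+q.apply([0,sg*.0435,zz]))))
save(cv2.resize(c['img'][140:310,120:320],(800,680)[:2],interpolation=cv2.INTER_CUBIC)[:600],'s2.png')
W=cloud(c);t=s['eef_pos'];m=(np.linalg.norm(W[...,:2]-t[:2],axis=-1)<.09)&(W[...,2]>.115)&(W[...,2]<.17)
L=q.inv().apply(W[m]-t);print(len(L),np.round(np.percentile(L,[2,25,50,75,98],axis=0)*1e3,1))
E
```

```text
1 0.025 [214. 226.]
1 -0.03 [212. 208.]
-1 0.025 [204. 255.]
-1 -0.03 [202. 237.]
100 [[-11.2 -54.2   1.3]
 [ -6.3 -53.2   7.9]
 [ -1.5 -52.2  13.3]
 [  3.5 -50.6  19. ]
 [ 10.6  45.8  24.9]]
```

View pics/s2.png

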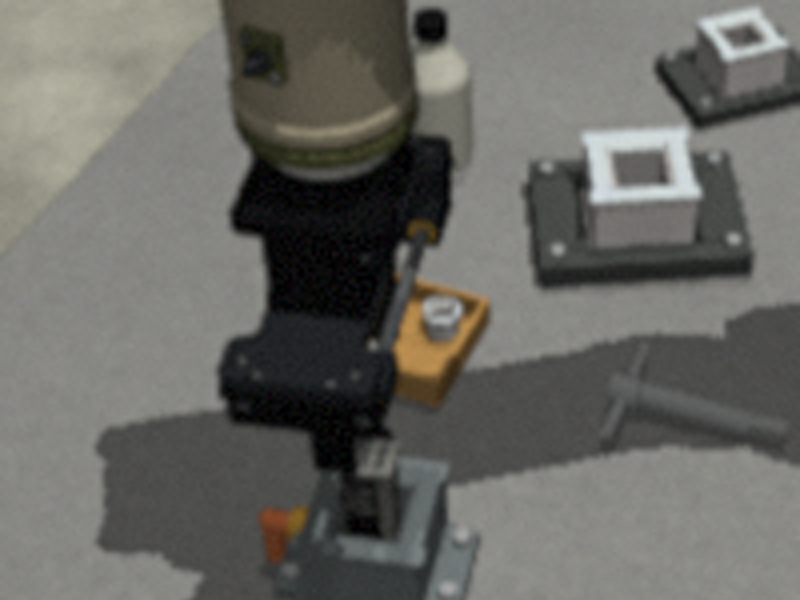

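apply_moves([
  {"travel": [0, -0.002, 0.03], "dr": [0, 0, 0], "jaw": 1},
  {"travel": [0, 0, 0.03], "dr": [0, 0, 0], "jaw": 1},
  {"travel": [0, 0, 0.02], "dr": [0, 0, 0], "jaw": 1},
  {"travel": [0, 0, 0.01], "dr": [0, 0, 0], "jaw": 0.6},
  {"travel": [0, 0, 0], "dr": [0, 0, 0], "jaw": 0.5},
  {"travel": [0, 0, 0], "dr": [0, 0, 0], "jaw": 0.3},
], grip_force=25)

```text
time_s: 3.95
eef_pos: [0.5808, 0.1748, 0.0967]
tool_rot: [0.994, 0.108, 0.001, -0.0]
wrist_force: [0.2, -0.1, 0.8]
finger_gap: 0.809
```

```bash
python3 - <<'E'
from h import *
plan([.5805,.174,.096],12.5)
c=r.capture('side'); W=cloud(c); s=r.read_state();q=R.from_quat(s['tool_rot'])
u,v=map(int,proj(c,[.58,.174,.09]))
save(cv2.resize(c['img'][v-40:v+40,u-50:u+50],(800,600),interpolation=cv2.INTER_CUBIC),'s3.png')
E
```

```text
t 3.95 pos [0.5808 0.1748 0.0967] F [ 0.24 -0.11  0.84] gap mm 70.36
dr total scaled [-0.     -0.0005 -0.0008]  shift in target axes scaled [-0.0006  0.0009  0.0008]  now axes [-0.0006  0.0009  0.0008] mm [-0.3 -0.8 -0.7]
```

View pics/s3.png

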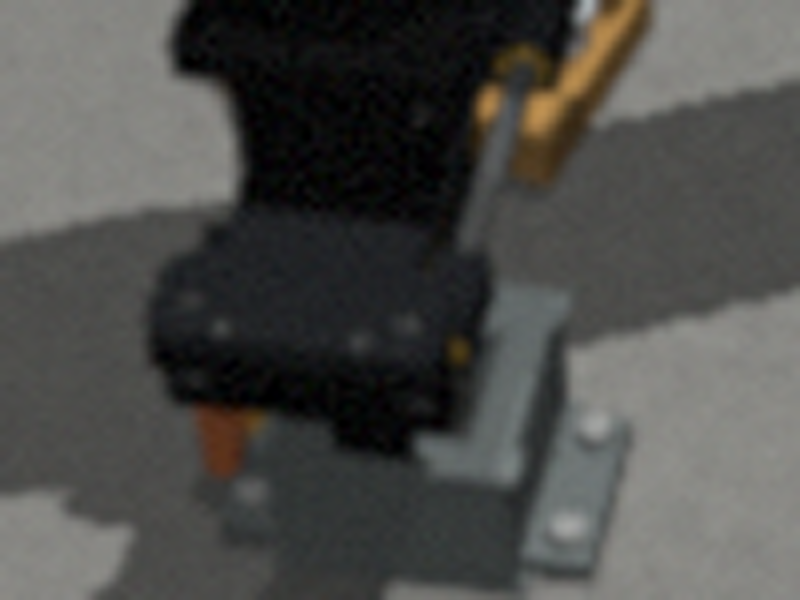

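apply_moves([
  {"travel": [-0.0004, 0.0008, 0.0008], "dr": [0, 0, -0.0008], "jaw": 0.1},
  {"travel": [0, 0, 0], "dr": [0, 0, 0], "jaw": 0.1},
  {"travel": [0, 0, 0], "dr": [0, 0, 0], "jaw": 0.05},
  {"travel": [0, 0, 0], "dr": [0, 0, 0], "jaw": -0.02},
])

```text
time_s: 4.4
eef_pos: [0.5801, 0.1738, 0.0951]
tool_rot: [0.994, 0.109, 0.0, 0.0]
wrist_force: [0.6, -0.2, 0.1]
finger_gap: 0.518
```

```bash
python3 - <<'E'
from h import *
plan([.5805,.174,.096],12.5); s=r.read_state(); print(R.from_quat(s['tool_rot']).inv().apply(s['wrist_force']),s['torque'])
E
```

```text
t 4.4 pos [0.5801 0.1738 0.0951] F [ 0.59 -0.21  0.07] gap mm 45.09
dr total scaled [ 0.     -0.0001  0.    ]  shift in target axes scaled [ 0.0006 -0.0001 -0.0012]  now axes [ 0.0006 -0.0001 -0.0012] mm [0.4 0.2 0.9]
[ 0.52964412  0.32766899 -0.06689418] [-0.01371456 -0.05030156 -0.02835576]
```

apply_moves([
  {"travel": [0, 0, 0], "dr": [0, 0, 0], "jaw": -0.04},
  {"travel": [0, 0, 0], "dr": [0, 0, 0], "jaw": -0.06},
  {"travel": [0, 0, 0], "dr": [0, 0, 0], "jaw": -0.08},
])

```text
time_s: 4.7
eef_pos: [0.5801, 0.1739, 0.095]
tool_rot: [0.994, 0.109, 0.0, 0.0]
wrist_force: [0.2, -0.0, 2.4]
finger_gap: 0.473
```

```bash
python3 - <<'E'
from h import *
plan([.5805,.174,.096],12.5); s=r.read_state(); print(R.from_quat(s['tool_rot']).inv().apply(s['wrist_force']),s['torque'])
E
```

```text
t 4.7 pos [0.5801 0.1739 0.095 ] F [ 0.19 -0.02  2.36] gap mm 41.13
dr total scaled [ 0.     -0.0001 -0.    ]  shift in target axes scaled [ 0.0005 -0.0001 -0.0012]  now axes [ 0.0005 -0.0001 -0.0012] mm [0.4 0.1 1. ]
[ 0.18380548  0.06409722 -2.35798784] [-0.07598438  0.05455266 -0.0510855 ]
```

Well centred, with hardly any side force. I'll pinch to the stops.

apply_moves([
  {"travel": [0, 0, 0], "dr": [0, 0, 0], "jaw": -0.12},
  {"travel": [0, 0, 0], "dr": [0, 0, 0], "jaw": -0.18},
  {"travel": [0, 0, 0], "dr": [0, 0, 0], "jaw": -0.3},
  {"travel": [0, 0, 0], "dr": [0, 0, 0], "jaw": -0.3},
  {"travel": [0, 0, 0], "dr": [0, 0, 0], "jaw": -0.3},
])

```text
time_s: 5.2
eef_pos: [0.5803, 0.1738, 0.0953]
tool_rot: [0.994, 0.109, 0.0, 0.0]
wrist_force: [-0.9, -0.9, 5.9]
finger_gap: 0.369
```

```bash
python3 - <<'E'
from h import *
plan([.5805,.174,.096],12.5); s=r.read_state(); print(R.from_quat(s['tool_rot']).inv().apply(s['wrist_force']),s['torque'])
E
```

```text
t 5.2 pos [0.5803 0.1738 0.0953] F [-0.9  -0.89  5.95] gap mm 32.13
dr total scaled [ 0.0001 -0.0002 -0.    ]  shift in target axes scaled [ 0.0004 -0.0002 -0.0008]  now axes [ 0.0004 -0.0002 -0.0008] mm [0.2 0.2 0.7]
[-1.06374776  0.67535667 -5.94674939] [-0.38075193  0.23821173 -0.02778779]
```

The tabs are at their stops, and the 6 N upward is the seat pushing on the freed cartridge. I'll lift slowly.

apply_moves([
  {"travel": [0, 0, -0.003], "dr": [0, 0, 0], "jaw": -0.3},
  {"travel": [0, 0, -0.003], "dr": [0, 0, 0], "jaw": -0.3},
  {"travel": [0, 0, -0.004], "dr": [0, 0, 0], "jaw": -0.3},
  {"travel": [0, 0, -0.005], "dr": [0, 0, 0], "jaw": -0.3},
])

```text
time_s: 5.6
eef_pos: [0.5796, 0.1738, 0.1066]
tool_rot: [0.994, 0.109, -0.001, 0.0]
wrist_force: [0.1, 0.4, -2.2]
finger_gap: 0.367
```

```bash
python3 - <<'E'
from h import *
plan([.5805,.174,.25],12.5); s=r.read_state(); print(R.from_quat(s['tool_rot']).inv().apply(s['wrist_force']),s['torque'])
E
```

```text
t 5.6 pos [0.5796 0.1738 0.1066] F [ 0.09  0.39 -2.18] gap mm 31.94
dr total scaled [-0.      0.0003  0.0001]  shift in target axes scaled [ 0.0012  0.     -0.1792]  now axes [ 0.001   0.     -0.1792] mm [  0.9   0.2 143.4]
[ 0.17259279 -0.35939544  2.18081784] [-0.01301655  0.01476942  0.00606967]
```

apply_moves([
  {"travel": [0, 0, -0.012], "dr": [0, 0, 0], "jaw": -0.3},
  {"travel": [0, 0, -0.02], "dr": [0, 0, 0], "jaw": -0.3},
  {"travel": [0, 0, -0.03], "dr": [0, 0, 0], "jaw": -0.3},
  {"travel": [0, 0, -0.04], "dr": [0, 0, 0], "jaw": -0.3},
  {"travel": [0, 0, -0.03], "dr": [0, 0, 0], "jaw": -0.3},
  {"travel": [0, 0, -0.02], "dr": [0, 0, 0], "jaw": -0.3},
  {"travel": [0, 0, 0], "dr": [0, 0, -0.035], "jaw": -0.3},
  {"travel": [0, 0, 0], "dr": [0, 0, -0.035], "jaw": -0.3},
  {"travel": [0, 0, 0], "dr": [0, 0, -0.0065], "jaw": -0.3},
  {"travel": [0, 0, 0], "dr": [0, 0, 0], "jaw": -0.3},
])

```text
time_s: 6.6
eef_pos: [0.5799, 0.1738, 0.2286]
tool_rot: [0.974, 0.226, -0.0, -0.0]
wrist_force: [-0.3, -0.5, -0.8]
finger_gap: 0.372
```

```bash
python3 - <<'E'
from h import *
plan([.5375,-.1685,.23],26.3); s=r.read_state(); print(s['wrist_force'],s['torque'])
c=r.capture('side'); u,v=map(int,proj(c,[.58,.174,.18]))
save(cv2.resize(c['img'][v-60:v+60,u-80:u+80],(800,600),interpolation=cv2.INTER_CUBIC),'s4.png')
E
```

```text
t 6.6 pos [0.5799 0.1738 0.2286] F [-0.27 -0.5  -0.8 ] gap mm 32.37
dr total scaled [-0.      0.0001 -0.0008]  shift in target axes scaled [-0.2371  0.3601 -0.0018]  now axes [-0.2362  0.3607 -0.0018] mm [ -42.4 -342.3    1.4]
[-0.27357025 -0.50172479 -0.7988448 ] [0.01472686 0.04545342 0.00827023]
```

View pics/s4.png

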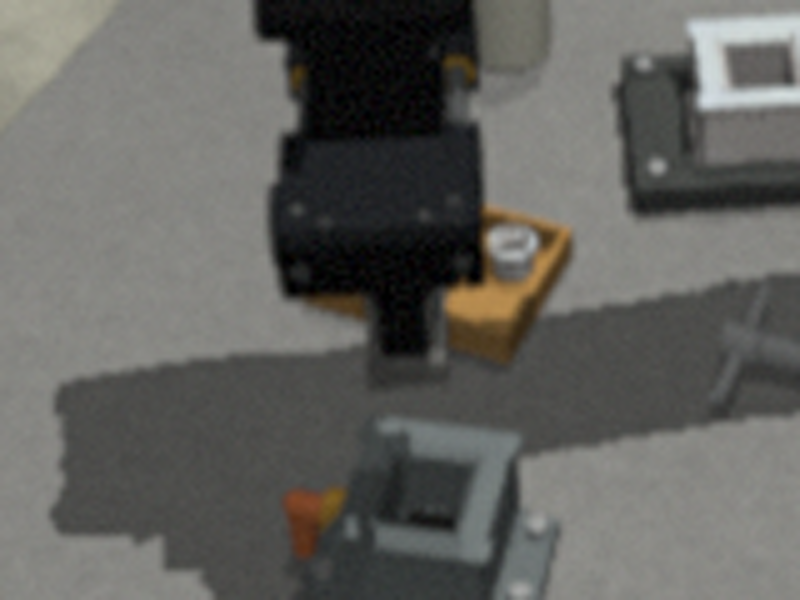

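The picture shows the cartridge hanging from the fingers at (405,365) and an empty manifold well at (430,490). I'll carry it to the dock.

apply_moves([
  {"travel": [-0.012, 0.018, 0], "dr": [0, 0, -0.0008], "jaw": -0.3},
  {"travel": [-0.025, 0.038, 0], "dr": [0, 0, 0], "jaw": -0.3},
  {"travel": [-0.03, 0.046, 0], "dr": [0, 0, 0], "jaw": -0.3},
  {"travel": [-0.03, 0.046, 0], "dr": [0, 0, 0], "jaw": -0.3},
  {"travel": [-0.03, 0.046, 0], "dr": [0, 0, 0], "jaw": -0.3},
  {"travel": [-0.03, 0.046, 0], "dr": [0, 0, 0], "jaw": -0.3},
  {"travel": [-0.03, 0.046, 0], "dr": [0, 0, 0], "jaw": -0.3},
  {"travel": [-0.025, 0.038, 0], "dr": [0, 0, 0], "jaw": -0.3},
  {"travel": [-0.018, 0.026, 0], "dr": [0, 0, 0], "jaw": -0.3},
  {"travel": [-0.007, 0.01, 0], "dr": [0, 0, 0], "jaw": -0.3},
])

```text
time_s: 7.65
eef_pos: [0.5375, -0.1717, 0.2283]
tool_rot: [0.974, 0.225, -0.0, 0.0]
wrist_force: [-0.2, -0.2, -1.2]
finger_gap: 0.367
```

apply_moves([
  {"travel": [0, 0, 0], "dr": [0, 0, 0], "jaw": -0.3},
  {"travel": [0, 0, 0], "dr": [0, 0, 0], "jaw": -0.3},
  {"travel": [0, 0, 0], "dr": [0, 0, 0], "jaw": -0.3},
])

```text
time_s: 7.95
eef_pos: [0.5388, -0.1664, 0.2287]
tool_rot: [0.973, 0.23, 0.0, -0.0]
wrist_force: [0.5, -1.1, -1.1]
finger_gap: 0.369
```

```bash
python3 - <<'E'
from h import *
plan([.5375,-.1685,.155],26.3); s=r.read_state(); print(s['wrist_force'],s['torque'])
for n in('side','top'):
    c=r.capture(n); u,v=map(int,proj(c,[.5375,-.1685,.1])); W=cloud(c)
    save(cv2.resize(c['img'][v-50:v+50,u-50:u+50],(400,400),interpolation=cv2.INTER_CUBIC),f'd_{n}.png')
    t=s['eef_pos'];q=R.from_quat(s['tool_rot']);L=q.inv().apply((W-t).reshape(-1,3))
    L=L[(np.hypot(L[:,0],L[:,1])<.035)&(L[:,2]>.03)&(L[:,2]<.1)]; print(n,len(L), len(L) and np.round(np.percentile(L,[2,50,98],axis=0)*1e3,1))
a=cv2.imread('pics/d_top.png');b=cv2.imread('pics/d_side.png');cv2.imwrite('pics/d.png',np.hstack([a,b]))
E
```

```text
t 7.95 pos [ 0.5388 -0.1664  0.2287] F [ 0.48 -1.09 -1.13] gap mm 32.09
dr total scaled [-0.0001 -0.0002  0.0014]  shift in target axes scaled [-0.0026  0.0017  0.0921]  now axes [-0.0027  0.0017  0.0921] mm [ -1.3  -2.1 -73.7]
[ 0.47711417 -1.08591473 -1.12825282] [-0.00947411  0.01842528 -0.00218576]
side 223 [[-14.  -22.   32.9]
 [  3.1 -15.8  59.2]
 [ 17.8   4.5  79.6]]
top 0 0
```

View pics/d.png

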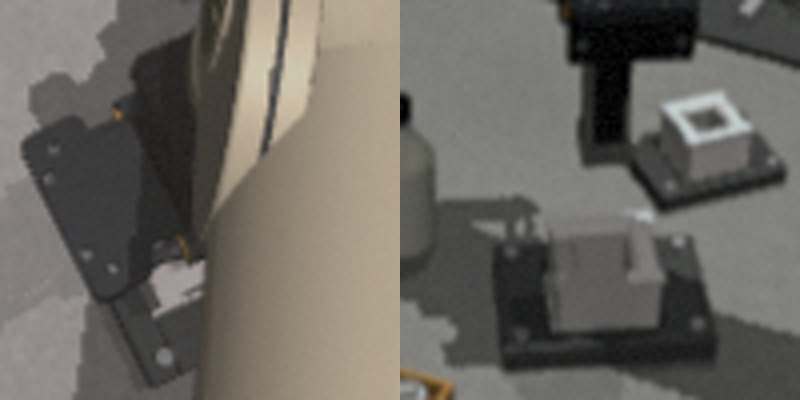

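```bash
python3 - <<'E'
from h import *
s=r.read_state()
A=[]
for i in range(2):
    c=r.capture('side'); s=r.read_state(); W=cloud(c);t=s['eef_pos'];q=R.from_quat(s['tool_rot']);L=q.inv().apply((W-t).reshape(-1,3))
    A.append(L[(np.hypot(L[:,0],L[:,1])<.035)&(L[:,2]>.026)&(L[:,2]<.1)])
L=np.vstack(A)
for lo,hi in((.026,.045),(.045,.068),(.068,.1)):
    l=L[(L[:,2]>lo)&(L[:,2]<hi)]; print(lo,len(l),np.round(np.percentile(l,[1,5,25,50,75,95,99],axis=0).T*1e3,1))
plan([.5375,-.1685,.155],26.3)
E
```

```text
0.026 127 [[-12.8 -12.   -4.    5.5  13.3  16.6  16.9]
 [-19.9 -18.1 -16.6 -15.  -12.4   3.4   6.5]
 [ 27.2  28.5  33.6  37.4  41.7  44.   44.7]]
0.045 202 [[-14.7 -13.4  -5.3   3.3  12.5  16.7  18. ]
 [-21.5 -20.9 -17.7 -14.9 -11.8   1.8   7.1]
 [ 45.4  46.2  49.9  57.2  64.4  67.4  67.8]]
0.068 140 [[-14.6 -13.1  -5.4   4.7  13.3  18.3  18.4]
 [-22.8 -21.9 -20.2 -18.8 -16.5   6.2  11.2]
 [ 68.1  68.4  70.1  72.8  77.2  80.4  81.9]]
t 8.15 pos [ 0.5385 -0.1675  0.2286] F [ 0.63 -0.24 -0.78] gap mm 31.85
dr total scaled [ 0.    -0.     0.001]  shift in target axes scaled [-0.0017  0.0005  0.092 ]  now axes [-0.0017  0.0005  0.092 ] mm [ -1.   -1.  -73.6]
```

Measured against the side camera, the foot sits within 1–2 mm of the tool axis, which is about one pixel. Its underside is 81–82 mm below the TCP. I'll descend to just above the rim.

apply_moves([
  {"travel": [-0.002, 0.0005, 0.02], "dr": [0, 0, 0.001], "jaw": -0.3},
  {"travel": [0, 0, 0.03], "dr": [0, 0, 0], "jaw": -0.3},
  {"travel": [0, 0, 0.025], "dr": [0, 0, 0], "jaw": -0.3},
  {"travel": [0, 0, 0.015], "dr": [0, 0, 0], "jaw": -0.3},
  {"travel": [0, 0, 0.005], "dr": [0, 0, 0], "jaw": -0.3},
  {"travel": [0, 0, 0], "dr": [0, 0, 0], "jaw": -0.3},
  {"travel": [0, 0, 0], "dr": [0, 0, 0], "jaw": -0.3},
])

```text
time_s: 8.85
eef_pos: [0.5376, -0.1695, 0.1535]
tool_rot: [0.974, 0.227, 0.001, 0.0]
wrist_force: [0.1, 0.9, -1.5]
finger_gap: 0.362
```

```bash
python3 - <<'E'
from h import *
c=r.capture('side'); u,v=map(int,proj(c,[.5375,-.1685,.07]))
plan([.5373,-.1687,.13],26.3)
save(cv2.resize(c['img'][v-45:v+45,u-60:u+60],(800,600),interpolation=cv2.INTER_CUBIC),'e1.png')
E
```

```text
t 8.9 pos [ 0.5377 -0.1696  0.1536] F [-0.57 -0.39 -2.62] gap mm 31.58
dr total scaled [ 0.0004 -0.0004 -0.0003]  shift in target axes scaled [ 0.0001 -0.0012  0.0295]  now axes [ 0.     -0.0012  0.0295] mm [ -0.4   0.9 -23.6]
```

View pics/e1.png

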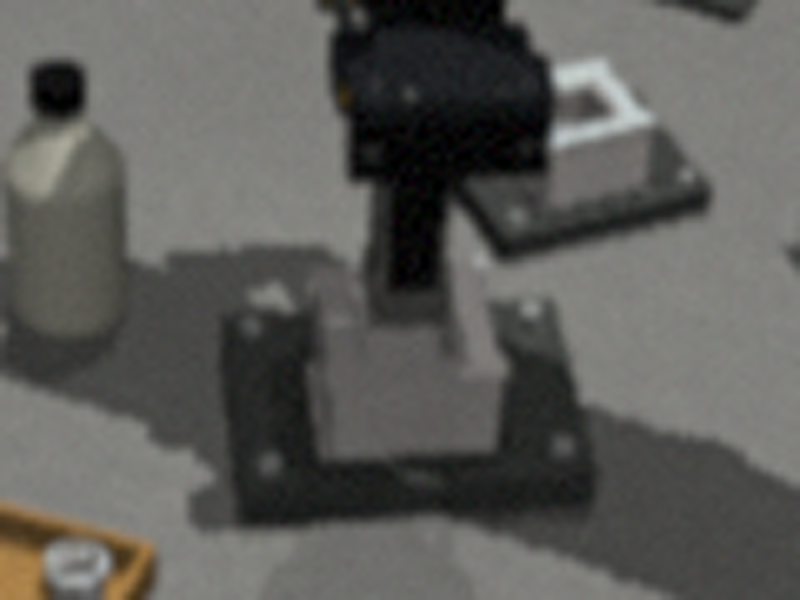

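The cartridge (columns 370–450) sits centred over the cup (315–500). I'll go down gently.

apply_moves([
  {"travel": [0, -0.0012, 0.005], "dr": [0, 0, 0], "jaw": -0.3},
  {"travel": [0, 0, 0.005], "dr": [0, 0, 0], "jaw": -0.3},
  {"travel": [0, 0, 0.005], "dr": [0, 0, 0], "jaw": -0.3},
  {"travel": [0, 0, 0.005], "dr": [0, 0, 0], "jaw": -0.3},
])

```text
time_s: 9.3
eef_pos: [0.5365, -0.1687, 0.1361]
tool_rot: [0.974, 0.227, -0.0, 0.0]
wrist_force: [-0.1, 0.7, -1.5]
finger_gap: 0.364
```

apply_moves([
  {"travel": [0, 0, 0.004], "dr": [0, 0, 0], "jaw": -0.3},
  {"travel": [0, 0, 0.004], "dr": [0, 0, 0], "jaw": -0.3},
])

```text
time_s: 9.5
eef_pos: [0.5366, -0.1686, 0.1297]
tool_rot: [0.974, 0.227, -0.0, -0.0]
wrist_force: [-0.0, 0.7, -1.2]
finger_gap: 0.363
```

```bash
python3 - <<'E'
from h import *
plan([.5373,-.1687,.106],26.3); print(r.read_state()['torque'])
E
```

```text
t 9.5 pos [ 0.5366 -0.1686  0.1297] F [-0.03  0.71 -1.15] gap mm 31.59
dr total scaled [-0.      0.     -0.0003]  shift in target axes scaled [0.0008 0.0005 0.0297]  now axes [0.0008 0.0005 0.0297] mm [  0.7  -0.1 -23.7]
[-0.06293649 -0.0199665  -0.00103292]
```

Underside now 12 mm below the rim with no contact force. I'll continue.

apply_moves([
  {"travel": [0.0004, 0, 0.005], "dr": [0, 0, 0], "jaw": -0.3},
  {"travel": [0, 0, 0.005], "dr": [0, 0, 0], "jaw": -0.3},
  {"travel": [0, 0, 0.005], "dr": [0, 0, 0], "jaw": -0.3},
])

```text
time_s: 9.8
eef_pos: [0.5369, -0.1685, 0.1178]
tool_rot: [0.974, 0.227, -0.0, 0.0]
wrist_force: [-0.1, 1.0, -1.1]
finger_gap: 0.365
```

apply_moves([
  {"travel": [0, 0, 0.004], "dr": [0, 0, 0], "jaw": -0.3},
  {"travel": [0, 0, 0.004], "dr": [0, 0, 0], "jaw": -0.3},
  {"travel": [0, 0, 0], "dr": [0, 0, 0], "jaw": -0.3},
])

```text
time_s: 10.1
eef_pos: [0.5367, -0.1685, 0.1112]
tool_rot: [0.974, 0.227, -0.0, -0.0]
wrist_force: [0.6, -0.7, -1.0]
finger_gap: 0.364
```

```bash
python3 - <<'E'
from h import *
plan([.5373,-.1687,.098],26.3); print(r.read_state()['torque'])
E
```

```text
t 10.1 pos [ 0.5367 -0.1685  0.1112] F [ 0.64 -0.67 -1.01] gap mm 31.65
dr total scaled [-0.0001  0.0001 -0.0004]  shift in target axes scaled [0.0006 0.0006 0.0166]  now axes [0.0006 0.0006 0.0166] mm [  0.6  -0.2 -13.2]
[-0.00469093 -0.00067553  0.01017574]
```

apply_moves([
  {"travel": [0, 0, 0.003], "dr": [0, 0, 0], "jaw": -0.3},
  {"travel": [0, 0, 0.003], "dr": [0, 0, 0], "jaw": -0.3},
  {"travel": [0, 0, 0.003], "dr": [0, 0, 0], "jaw": -0.3},
  {"travel": [0, 0, 0], "dr": [0, 0, 0], "jaw": -0.3},
])

```text
time_s: 10.5
eef_pos: [0.5367, -0.1684, 0.1041]
tool_rot: [0.974, 0.227, -0.0, -0.0]
wrist_force: [0.9, -1.3, -1.3]
finger_gap: 0.36
```

apply_moves([
  {"travel": [0, 0, 0.003], "dr": [0, 0, 0], "jaw": -0.3},
  {"travel": [0, 0, 0], "dr": [0, 0, 0], "jaw": -0.3},
])

```text
time_s: 10.7
eef_pos: [0.5371, -0.1685, 0.1021]
tool_rot: [0.974, 0.227, 0.0, 0.0]
wrist_force: [0.3, -0.1, 0.5]
finger_gap: 0.366
```

apply_moves([
  {"travel": [0, 0, 0.003], "dr": [0, 0, 0], "jaw": -0.3},
  {"travel": [0, 0, 0], "dr": [0, 0, 0], "jaw": -0.3},
])

```text
time_s: 10.9
eef_pos: [0.5372, -0.1685, 0.0999]
tool_rot: [0.974, 0.227, 0.0, 0.0]
wrist_force: [-0.8, 0.3, 3.0]
finger_gap: 0.366
```

The seat was met at about 0.103, as predicted. I'll press on in 1.6 mm steps.

apply_moves([
  {"travel": [0, 0, 0.002], "dr": [0, 0, 0], "jaw": -0.3},
  {"travel": [0, 0, 0], "dr": [0, 0, 0], "jaw": -0.3},
])

```text
time_s: 11.1
eef_pos: [0.5372, -0.1685, 0.0984]
tool_rot: [0.974, 0.227, 0.0, 0.0]
wrist_force: [0.3, -0.1, 5.0]
finger_gap: 0.366
```

apply_moves([
  {"travel": [0, 0, 0.002], "dr": [0, 0, 0], "jaw": -0.3},
  {"travel": [0, 0, 0], "dr": [0, 0, 0], "jaw": -0.3},
])

```text
time_s: 11.3
eef_pos: [0.5373, -0.1686, 0.097]
tool_rot: [0.974, 0.227, 0.0, 0.0]
wrist_force: [-1.1, 0.1, 8.0]
finger_gap: 0.368
```

```bash
python3 - <<'E'
from h import *
plan([.5373,-.1687,.0945],26.3); print(r.read_state()['torque'])
E
```

```text
t 11.3 pos [ 0.5373 -0.1686  0.097 ] F [-1.12  0.14  8.03] gap mm 32.01
dr total scaled [ 0.0002 -0.0002 -0.0004]  shift in target axes scaled [-0.      0.0002  0.0031]  now axes [-0.      0.0002  0.0031] mm [ 0.  -0.1 -2.5]
[ 0.13449888  0.37522267 -0.03633433]
```

apply_moves([
  {"travel": [0, 0, 0.0015], "dr": [0, 0, 0], "jaw": -0.3},
  {"travel": [0, 0, 0], "dr": [0, 0, 0], "jaw": -0.3},
])

```text
time_s: 11.5
eef_pos: [0.5373, -0.1686, 0.096]
tool_rot: [0.974, 0.227, 0.0, 0.0]
wrist_force: [-1.8, 0.7, 8.6]
finger_gap: 0.364
```

apply_moves([
  {"travel": [0, 0, 0.001], "dr": [0, 0, 0], "jaw": -0.3},
  {"travel": [0, 0, 0], "dr": [0, 0, 0], "jaw": -0.3},
])

```text
time_s: 11.7
eef_pos: [0.5374, -0.1685, 0.0953]
tool_rot: [0.974, 0.227, 0.0, 0.0]
wrist_force: [-2.4, -0.2, 9.8]
finger_gap: 0.363
```

apply_moves([
  {"travel": [0, 0, 0.0005], "dr": [0, 0, 0], "jaw": -0.3},
  {"travel": [0, 0, 0], "dr": [0, 0, 0], "jaw": -0.3},
  {"travel": [0, 0, 0], "dr": [0, 0, 0], "jaw": -0.3},
])

```text
time_s: 12.0
eef_pos: [0.5374, -0.1686, 0.0951]
tool_rot: [0.974, 0.227, 0.0, 0.0]
wrist_force: [-3.3, 0.4, 9.5]
finger_gap: 0.368
```

apply_moves([
  {"travel": [-0.0003, 0, 0.0013], "dr": [0, 0, 0], "jaw": -0.3},
  {"travel": [0, 0, 0], "dr": [0, 0, 0], "jaw": -0.3},
  {"travel": [0, 0, 0], "dr": [0, 0, 0], "jaw": -0.3},
])

```text
time_s: 12.3
eef_pos: [0.5373, -0.1686, 0.0942]
tool_rot: [0.974, 0.227, 0.001, 0.0]
wrist_force: [-2.7, 0.2, 11.2]
finger_gap: 0.365
```

```bash
python3 - <<'E'
from h import *
plan([.5373,-.1687,.0945],26.3); print(r.read_state()['torque'])
c=r.capture('side'); u,v=map(int,proj(c,[.5375,-.1685,.07]))
save(cv2.resize(c['img'][v-45:v+45,u-60:u+60],(800,600),interpolation=cv2.INTER_CUBIC),'e2.png')
E
```

```text
t 12.3 pos [ 0.5373 -0.1686  0.0942] F [-2.73  0.17 11.2 ] gap mm 31.76
dr total scaled [ 0.0004 -0.0003 -0.0003]  shift in target axes scaled [-0.0001  0.0001 -0.0004]  now axes [-0.0001  0.0001 -0.0004] mm [-0.  -0.1  0.3]
[ 0.29387462  0.66209832 -0.01027189]
```

View pics/e2.png

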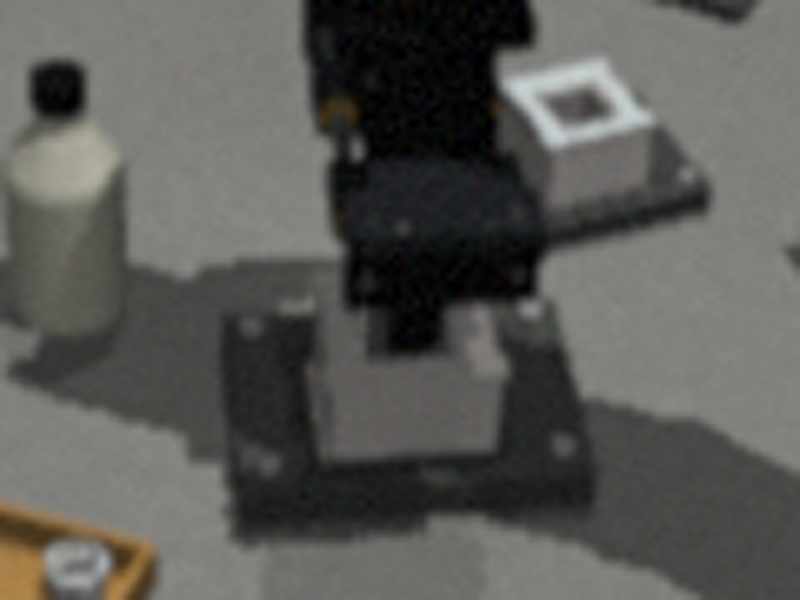

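About 12.5 N of seat force, in the stated window. Now I'll let the tabs spread in small steps and watch the force.

apply_moves([
  {"travel": [0, 0, 0], "dr": [0, 0, 0], "jaw": -0.22},
  {"travel": [0, 0, 0], "dr": [0, 0, 0], "jaw": -0.18},
])

```text
time_s: 12.55
eef_pos: [0.5376, -0.1687, 0.0943]
tool_rot: [0.974, 0.227, 0.001, 0.001]
wrist_force: [-1.6, 0.4, 9.9]
finger_gap: 0.401
```

apply_moves([
  {"travel": [0, 0, 0], "dr": [0, 0, 0], "jaw": -0.15},
  {"travel": [0, 0, 0], "dr": [0, 0, 0], "jaw": -0.12},
])

```text
time_s: 12.75
eef_pos: [0.5376, -0.1687, 0.0941]
tool_rot: [0.974, 0.227, 0.001, 0.001]
wrist_force: [-1.4, 0.5, 8.0]
finger_gap: 0.43
```

Force fell 3 N, so the cartridge is creeping up in the pads. I'll press down again before spreading further.

apply_moves([
  {"travel": [0, 0, 0.0025], "dr": [0, 0, 0], "jaw": -0.12},
  {"travel": [0, 0, 0], "dr": [0, 0, 0], "jaw": -0.12},
])

```text
time_s: 12.95
eef_pos: [0.5375, -0.1686, 0.0918]
tool_rot: [0.974, 0.227, 0.001, 0.0]
wrist_force: [-0.4, 0.9, 8.5]
finger_gap: 0.442
```

apply_moves([
  {"travel": [0, 0, 0.0008], "dr": [0, 0, 0], "jaw": -0.095},
  {"travel": [0, 0, 0.0008], "dr": [0, 0, 0], "jaw": -0.08},
])

```text
time_s: 13.15
eef_pos: [0.5376, -0.1686, 0.0907]
tool_rot: [0.974, 0.227, 0.001, 0.0]
wrist_force: [0.9, 0.4, 7.1]
finger_gap: 0.458
```

apply_moves([
  {"travel": [0, 0, 0.0008], "dr": [0, 0, 0], "jaw": -0.06},
  {"travel": [0, 0, 0], "dr": [0, 0, 0], "jaw": -0.04},
])

```text
time_s: 13.35
eef_pos: [0.5374, -0.1686, 0.0898]
tool_rot: [0.974, 0.227, 0.001, 0.0]
wrist_force: [1.0, 0.0, 6.7]
finger_gap: 0.476
```

apply_moves([
  {"travel": [0, 0, 0], "dr": [0, 0, 0], "jaw": 0.0},
  {"travel": [0, 0, 0], "dr": [0, 0, 0], "jaw": 0.05},
  {"travel": [0, 0, 0], "dr": [0, 0, 0], "jaw": 0.15},
  {"travel": [0, 0, 0], "dr": [0, 0, 0], "jaw": 0.3},
])

```text
time_s: 13.75
eef_pos: [0.5364, -0.1686, 0.0888]
tool_rot: [0.974, 0.227, -0.0, -0.0]
wrist_force: [0.2, 0.4, 0.3]
finger_gap: 0.596
```

```bash
python3 - <<'E'
from h import *
plan([.5373,-.1687,.2],26.3); print(r.read_state()['torque'])
c=r.capture('side'); u,v=map(int,proj(c,[.5375,-.1685,.07]))
save(cv2.resize(c['img'][v-45:v+45,u-60:u+60],(800,600),interpolation=cv2.INTER_CUBIC),'e3.png')
E
```

```text
t 13.75 pos [ 0.5364 -0.1686  0.0888] F [0.2  0.35 0.27] gap mm 51.82
dr total scaled [-0.0001  0.0002 -0.0004]  shift in target axes scaled [ 0.001   0.0006 -0.139 ]  now axes [ 0.0009  0.0005 -0.139 ] mm [ 9.000e-01 -1.000e-01  1.112e+02]
[-0.04709677  0.01713385 -0.05741761]
```

View pics/e3.png

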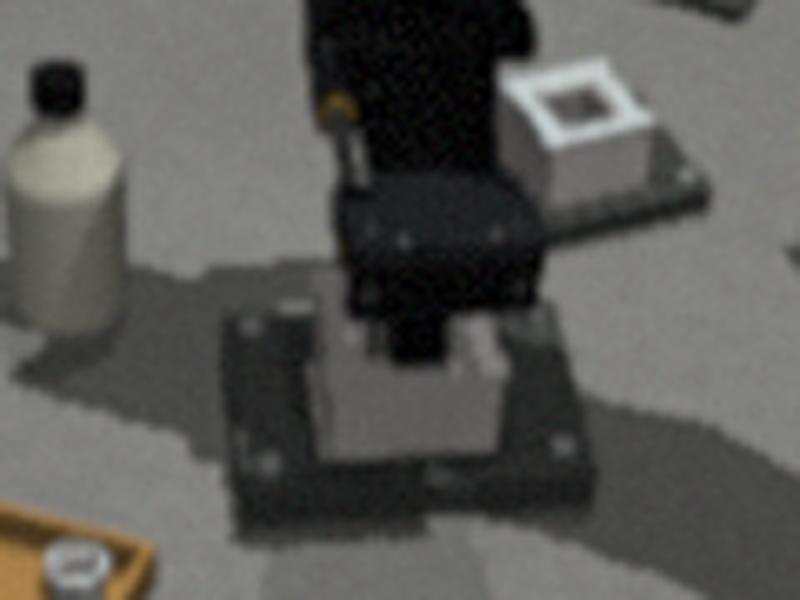

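apply_moves([
  {"travel": [0, 0, 0], "dr": [0, 0, 0], "jaw": 1},
  {"travel": [0, 0, 0], "dr": [0, 0, 0], "jaw": 1},
  {"travel": [0, 0, -0.02], "dr": [0, 0, 0], "jaw": 1},
  {"travel": [0, 0, -0.05], "dr": [0, 0, 0], "jaw": 1},
  {"travel": [0, 0, -0.05], "dr": [0, 0, 0], "jaw": 1},
  {"travel": [0, 0, -0.05], "dr": [0, 0, 0], "jaw": 1},
  {"travel": [0, 0.06, 0], "dr": [0, 0, 0], "jaw": 1},
  {"travel": [0, 0.06, 0], "dr": [0, 0, 0], "jaw": 1},
  {"travel": [0, 0.06, 0], "dr": [0, 0, 0], "jaw": 1},
  {"travel": [0, 0, 0], "dr": [0, 0, 0], "jaw": 1},
])

```text
time_s: 14.8
eef_pos: [0.6, -0.3048, 0.2243]
tool_rot: [0.975, 0.223, -0.001, 0.001]
wrist_force: [-0.9, 0.7, -1.6]
finger_gap: 1.0
```

```bash
cat > chk.py <<'E'
from h import *
import sys
tag=sys.argv[1]
plan([.5373,-.1687,.2],26.3)
D=np.array([.5375,-.1685]);th=np.radians(26.3);ex=np.array([np.cos(th),np.sin(th)]);ey=np.array([-ex[1],ex[0]])
ims=[]
for n in('top','side'):
    c=r.capture(n); W=cloud(c); L=np.stack([(W[...,:2]-D)@ex,(W[...,:2]-D)@ey,W[...,2]],-1)
    m=(np.abs(L[...,0])<.022)&(np.abs(L[...,1])<.026)&(L[...,2]>.095)&(L[...,2]<.125)
    l=L[m]; print(n,len(l))
    if len(l): print('z pct',np.round(np.percentile(l[:,2],[10,25,50,75,90])*1e3,1),'x',np.round(np.percentile(l[:,0],[1,50,99])*1e3,1),'y',np.round(np.percentile(l[:,1],[1,50,99])*1e3,1))
    # inner core top only
    mc=m&(np.abs(L[...,0])<.012)&(np.abs(L[...,1])<.009)
    if mc.any(): print(' core top z',len(L[mc]),np.round(np.median(L[mc][:,2])*1e3,2), 'slopes',np.round(np.linalg.lstsq(np.c_[L[mc][:,:2],np.ones(mc.sum())],L[mc][:,2],rcond=None)[0],3))
    mr=(np.abs(L[...,0])<.036)&(np.abs(L[...,1])<.036)&((np.abs(L[...,0])>.025)|(np.abs(L[...,1])>.028))&(L[...,2]>.05)&(L[...,2]<.07)
    print(' rim z',np.round(np.median(L[mr][:,2])*1e3,2))
    u,v=map(int,proj(c,[*D,.07])); ims.append(cv2.resize(c['img'][v-40:v+40,u-40:u+40],(400,400),interpolation=cv2.INTER_CUBIC))
save(np.hstack(ims),tag+'.png')
E
python3 chk.py f1
```

```text
t 14.8 pos [ 0.6    -0.3048  0.2243] F [-0.91  0.71 -1.63] gap mm 87.04
dr total scaled [ 0.0003  0.0005 -0.0027]  shift in target axes scaled [ 0.0051 -0.1873  0.0304]  now axes [ 0.0035 -0.1873  0.0302] mm [-62.7 136.1 -24.3]
top 259
z pct [102.2 103.9 105.1 106.1 106.9] x [-16.6   0.   16.6] y [-20.6   0.9  23. ]
 core top z 94 105.32 slopes [0.032 0.006 0.105]
 rim z 60.93
side 134
z pct [100.2 102.4 103.9 105.1 106.1] x [-15.3   1.1  16.9] y [-22.2   5.9  24.7]
 core top z 37 104.53 slopes [ 0.036 -0.042  0.105]
 rim z 60.31
```

View pics/f1.png

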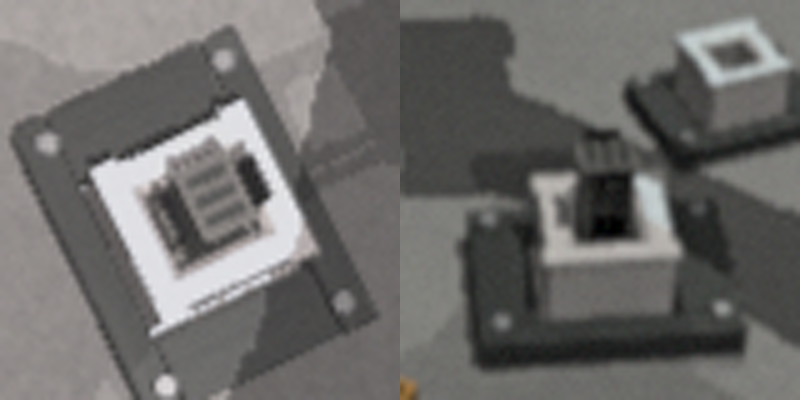

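```bash
python3 - <<'E'
from h import *
import pickle
def ana(c,D,th,zt,lab):
    W=cloud(c);th=np.radians(th);ex=np.array([np.cos(th),np.sin(th)]);ey=np.array([-ex[1],ex[0]])
    L=np.stack([(W[...,:2]-D)@ex,(W[...,:2]-D)@ey,W[...,2]],-1)
    mc=(np.abs(L[...,0])<.012)&(np.abs(L[...,1])<.009)&(abs(L[...,2]-zt)<.008)
    l=L[mc]; print(lab,mc.sum(),np.round(np.median(l[:,2])*1e3,2),np.round(np.linalg.lstsq(np.c_[l[:,:2],np.ones(len(l))],l[:,2],rcond=None)[0],3))
    for s in(1,-1):
        m=(np.abs(L[...,0])<.009)&(s*L[...,1]>.0165)&(s*L[...,1]<.022)&(abs(L[...,2]-zt)<.006); print('  tab top y%+d'%s,m.sum(),np.round(np.nanmedian(L[m][:,2])*1e3,2) if m.any() else '', 'y max', np.round(s*np.percentile((L[(np.abs(L[...,0])<.009)&(abs(L[...,2]-zt)<.006)&(np.abs(L[...,1])<.03)][:,1])*s*1e3,98),1))
for n in('top','side'):
    ana(pickle.load(open(n+'0.pkl','rb')),np.array([.5804,.174]),12.5,.102,'man '+n)
    ana(r.capture(n),np.array([.5375,-.1685]),26.3,.105,'dock '+n)
    ana(r.capture(n),np.array([.5375,-.1685]),26.3,.105,'dock '+n)
E
```

```text
man top 87 101.56 [-0.038 -0.066  0.102]
  tab top y+1 14 101.37 y max 19.6
  tab top y-1 21 101.51 y max -21.9
dock top 97 104.97 [-0.01   0.011  0.105]
  tab top y+1 16 103.99 y max 22.8
  tab top y-1 21 105.05 y max -20.8
dock top 97 105.11 [-0.003 -0.043  0.105]
  tab top y+1 18 105.35 y max 22.5
  tab top y-1 19 105.7 y max -20.3
man side 62 101.35 [0.04  0.023 0.101]
  tab top y+1 18 101.4 y max 23.3
  tab top y-1 19 100.89 y max -20.3
dock side 35 104.92 [ 0.025 -0.085  0.105]
  tab top y+1 9 104.11 y max 24.8
  tab top y-1 11 103.43 y max -20.5
dock side 35 104.7 [0.057 0.049 0.105]
  tab top y+1 12 102.99 y max 24.4
  tab top y-1 8 104.08 y max -20.7
```

Everything measured matches the caught state. The core top is 44 mm above the rim, as it was in the manifold; it's level, and the tabs are spread 43–44 mm. A gentle press on top with shut fingers (well under the limit) will confirm it's fully home. If one barb were only half caught, the press would seat it.

apply_moves([
  {"travel": [0.002, -0.06, 0], "dr": [0, 0, -0.0027], "jaw": -1},
  {"travel": [0.002, -0.06, 0], "dr": [0, 0, 0], "jaw": -1},
  {"travel": [0, -0.05, 0], "dr": [0, 0, 0], "jaw": -1},
  {"travel": [0, -0.016, 0.03], "dr": [0, 0, 0], "jaw": -1},
  {"travel": [0, 0, 0.03], "dr": [0, 0, 0], "jaw": -1},
  {"travel": [0, 0, 0.01], "dr": [0, 0, 0], "jaw": -1},
  {"travel": [0, 0, 0], "dr": [0, 0, 0], "jaw": -1},
  {"travel": [0, 0, 0], "dr": [0, 0, 0], "jaw": -1},
])

```text
time_s: 15.9
eef_pos: [0.5371, -0.1634, 0.1702]
tool_rot: [0.973, 0.231, 0.0, 0.0]
wrist_force: [0.1, -0.7, 0.7]
finger_gap: 0.355
```

```bash
python3 - <<'E'
from h import *
plan([.5375,-.1685,.136],26.3)
E
```

```text
t 15.9 pos [ 0.5371 -0.1634  0.1702] F [ 0.07 -0.74  0.71] gap mm 30.87
dr total scaled [ 0.0003 -0.0003  0.0023]  shift in target axes scaled [-0.0024  0.0059  0.0428]  now axes [-0.0025  0.0058  0.0428] mm [  0.4  -5.1 -34.2]
```

apply_moves([
  {"travel": [-0.002, 0.005, 0.015], "dr": [0, 0, 0.0023], "jaw": -1},
  {"travel": [0, 0, 0.015], "dr": [0, 0, 0], "jaw": -1},
  {"travel": [0, 0, 0], "dr": [0, 0, 0], "jaw": -1},
  {"travel": [0, 0, 0], "dr": [0, 0, 0], "jaw": -1},
  {"travel": [0, 0, 0], "dr": [0, 0, 0], "jaw": -1},
  {"travel": [0, 0, 0], "dr": [0, 0, 0], "jaw": -1},
])

```text
time_s: 16.5
eef_pos: [0.5373, -0.1675, 0.1456]
tool_rot: [0.974, 0.228, 0.0, 0.0]
wrist_force: [0.0, -0.6, 0.3]
finger_gap: 0.01
```

```bash
python3 - <<'E'
from h import *
plan([.5375,-.1685,.132],26.3)
E
```

```text
t 16.5 pos [ 0.5373 -0.1675  0.1456] F [ 0.02 -0.63  0.34] gap mm 0.84
dr total scaled [ 0.0002 -0.0002  0.0001]  shift in target axes scaled [-0.0003  0.0012  0.017 ]  now axes [-0.0004  0.0012  0.017 ] mm [  0.2  -1.  -13.6]
```

apply_moves([
  {"travel": [0, 0, 0.005], "dr": [0, 0, 0], "jaw": -1},
  {"travel": [0, 0, 0.005], "dr": [0, 0, 0], "jaw": -1},
  {"travel": [0, 0, 0.002], "dr": [0, 0, 0], "jaw": -1},
  {"travel": [0, 0, 0], "dr": [0, 0, 0], "jaw": -1},
])

```text
time_s: 16.9
eef_pos: [0.5368, -0.1675, 0.1351]
tool_rot: [0.974, 0.228, -0.0, -0.0]
wrist_force: [-1.2, 0.4, 0.4]
finger_gap: 0.006
```

apply_moves([
  {"travel": [0, 0, 0.0015], "dr": [0, 0, 0], "jaw": -1},
  {"travel": [0, 0, 0], "dr": [0, 0, 0], "jaw": -1},
])

```text
time_s: 17.1
eef_pos: [0.537, -0.1675, 0.1343]
tool_rot: [0.974, 0.228, -0.0, 0.0]
wrist_force: [-0.3, -0.4, -0.1]
finger_gap: 0.004
```

apply_moves([
  {"travel": [0, 0, 0.0012], "dr": [0, 0, 0], "jaw": -1},
  {"travel": [0, 0, 0], "dr": [0, 0, 0], "jaw": -1},
])

```text
time_s: 17.3
eef_pos: [0.537, -0.1675, 0.1333]
tool_rot: [0.974, 0.228, 0.0, 0.0]
wrist_force: [-0.0, 0.6, 0.8]
finger_gap: 0.004
```

apply_moves([
  {"travel": [0, 0, 0.0012], "dr": [0, 0, 0], "jaw": -1},
  {"travel": [0, 0, 0], "dr": [0, 0, 0], "jaw": -1},
])

```text
time_s: 17.5
eef_pos: [0.537, -0.1676, 0.1323]
tool_rot: [0.974, 0.228, -0.0, 0.0]
wrist_force: [0.0, 0.0, -1.0]
finger_gap: 0.003
```

apply_moves([
  {"travel": [0, 0, 0.001], "dr": [0, 0, 0], "jaw": -1},
  {"travel": [0, 0, 0], "dr": [0, 0, 0], "jaw": -1},
])

```text
time_s: 17.7
eef_pos: [0.537, -0.1675, 0.1316]
tool_rot: [0.974, 0.228, -0.0, 0.0]
wrist_force: [-0.2, -0.3, -0.5]
finger_gap: 0.004
```

apply_moves([
  {"travel": [0, 0, 0.0008], "dr": [0, 0, 0], "jaw": -1},
  {"travel": [0, 0, 0], "dr": [0, 0, 0], "jaw": -1},
])

```text
time_s: 17.9
eef_pos: [0.537, -0.1675, 0.1309]
tool_rot: [0.974, 0.228, -0.0, 0.0]
wrist_force: [0.4, 0.2, 0.0]
finger_gap: 0.005
```

apply_moves([
  {"travel": [0, 0, 0.001], "dr": [0, 0, 0], "jaw": -1},
  {"travel": [0, 0, 0], "dr": [0, 0, 0], "jaw": -1},
])

```text
time_s: 18.1
eef_pos: [0.5372, -0.1675, 0.1305]
tool_rot: [0.974, 0.228, 0.0, 0.0]
wrist_force: [-0.9, 0.9, 2.4]
finger_gap: 0.005
```

apply_moves([
  {"travel": [0, 0, 0.0007], "dr": [0, 0, 0], "jaw": -1},
  {"travel": [0, 0, 0], "dr": [0, 0, 0], "jaw": -1},
])

```text
time_s: 18.3
eef_pos: [0.5374, -0.1676, 0.1302]
tool_rot: [0.974, 0.228, 0.0, 0.0]
wrist_force: [-0.8, 1.0, 6.0]
finger_gap: 0.004
```

apply_moves([
  {"travel": [0, 0, 0.0007], "dr": [0, 0, 0], "jaw": -1},
  {"travel": [0, 0, 0], "dr": [0, 0, 0], "jaw": -1},
])

```text
time_s: 18.5
eef_pos: [0.5375, -0.1676, 0.1298]
tool_rot: [0.974, 0.228, 0.0, 0.0]
wrist_force: [-1.4, -0.2, 7.5]
finger_gap: 0.007
```

Stiff: 6 N over 0.4 mm, against the seat's 1.5 N/mm, so it is preloaded against the ledges. I'll press about 2 mm more so that both barbs are surely past, then let go.

apply_moves([
  {"travel": [0, 0, 0.0012], "dr": [0, 0, 0], "jaw": -1},
  {"travel": [0, 0, 0], "dr": [0, 0, 0], "jaw": -1},
])

```text
time_s: 18.7
eef_pos: [0.5375, -0.1676, 0.1289]
tool_rot: [0.974, 0.228, 0.0, 0.0]
wrist_force: [-2.6, 0.8, 9.0]
finger_gap: 0.006
```

apply_moves([
  {"travel": [0, 0, 0.001], "dr": [0, 0, 0], "jaw": -1},
  {"travel": [0, 0, 0], "dr": [0, 0, 0], "jaw": -1},
])

```text
time_s: 18.9
eef_pos: [0.5376, -0.1676, 0.1282]
tool_rot: [0.974, 0.228, 0.001, 0.0]
wrist_force: [-2.2, 0.8, 9.0]
finger_gap: 0.008
```

apply_moves([
  {"travel": [0, 0, -0.002], "dr": [0, 0, 0], "jaw": -1},
  {"travel": [0, 0, -0.002], "dr": [0, 0, 0], "jaw": -1},
  {"travel": [0, 0, -0.01], "dr": [0, 0, 0], "jaw": -1},
  {"travel": [0, 0, -0.04], "dr": [0, 0, 0], "jaw": -1},
  {"travel": [0, 0, -0.06], "dr": [0, 0, 0], "jaw": -1},
  {"travel": [0, 0.06, 0], "dr": [0, 0, 0], "jaw": -1},
  {"travel": [0, 0.06, 0], "dr": [0, 0, 0], "jaw": -1},
  {"travel": [0, 0.06, 0], "dr": [0, 0, 0], "jaw": -1},
  {"travel": [0, 0, 0], "dr": [0, 0, 0], "jaw": -1},
  {"travel": [0, 0, 0], "dr": [0, 0, 0], "jaw": -1},
])

```text
time_s: 19.9
eef_pos: [0.6007, -0.2973, 0.2177]
tool_rot: [0.974, 0.227, -0.0, -0.001]
wrist_force: [0.2, 1.2, -0.3]
finger_gap: 0.007
```

```bash
python3 chk.py f2
```

```text
t 19.9 pos [ 0.6007 -0.2973  0.2177] F [ 0.23  1.24 -0.29] gap mm 0.6
dr total scaled [-0.0005  0.0001 -0.0004]  shift in target axes scaled [ 0.0002 -0.1792  0.0221]  now axes [-1.000e-04 -1.792e-01  2.240e-02] mm [-63.4 128.6 -17.7]
top 263
z pct [102.3 103.5 104.9 106.1 107.1] x [-16.2   0.2  16.7] y [-20.7   1.   23.1]
 core top z 99 105.17 slopes [ 0.049 -0.015  0.105]
 rim z 60.67
side 134
z pct [ 99.4 102.6 104.  105.1 105.9] x [-15.5   1.   17.5] y [-20.7   7.2  25.5]
 core top z 38 104.86 slopes [0.026 0.036 0.105]
 rim z 60.1
```

View pics/f2.png

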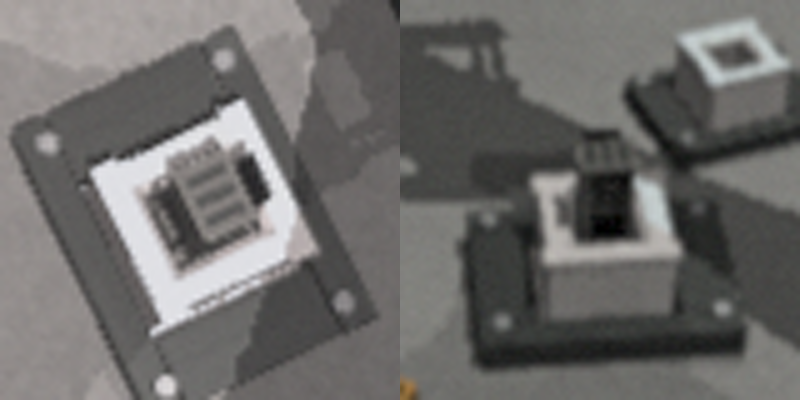

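The cartridge stands upright and centred in the cup, at the caught height (44–45 mm above the rim), with the robot clear. Handing in.

```bash
python3 -c "
from rig import r
print(r.sign_off())"
```

```text
the job is handed in; nothing more can be done
None
```

The cartridge is in the middle-sized dock (150 × 117 mm frame at top-picture pixel 337,193), and my last checks say both barbs are caught. The job was handed in at about 20 s of the 48 s; `r.sign_off()` gives no verdict.

**What I did:** I pinched both tabs to their stops and lifted the cartridge out of the manifold, with wrist readings staying under about 6 N. I then lowered it into the cup and pressed to roughly 12.5 N. While the tabs were opening, the cartridge crept up in the pads by about 2 mm. I followed it down as the tabs spread, then let go.

**Last checks:**
- **Height:** the core top sits 44–45 mm above the rim in both cameras; 44 mm is expected when caught, as it was in the manifold.
- **Centring and tabs:** it is centred within about 1–2 mm, roughly one pixel, and the tabs are spread 43–44 mm.
- **Press test:** pressing on top with shut fingers rose 6 N within 0.4 mm before giving way at the seat's own rate. That means it was preloaded against the ledges. The test peaked at about 9 N, and afterwards the height was the same.
- **Uncertain:** the tilt estimate is noisy, up to about 0.05 between cameras in the last check and up to 0.085 in an earlier one. The contact force with both barbs caught can't be read directly, so that part is inferred from the height and the press test.
- **Bystanders:** I made no specific check on the key, bottle or cups at the end, but no planned path came near them.

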